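# Check the slide, screw the glue press down and lock its spindle

### The arm

A 6-joint arm with a two-finger parallel gripper is mounted at the origin on the work surface. World frame = base frame: x ahead of the robot, y to its left, z up, the work surface at z = 0. Lengths are in m, angles in rad, forces in N, time in s.
With the tool pointing down it reaches from about 0.25 to 0.725 m from the base axis. Payload 4 kg.
Tool frame: the origin (TCP) lies between the finger pads; the fingertips stand 8 mm ahead of it and the grasp point (between the pads) lies 11 mm behind it; z points along the fingers, y is the line along which they close (so a half turn about z gives the same grasp; the last joint's range is limited). The gripper opens to 85 mm and grips with 20 to 120 N. Pads are 22 mm wide; open, the fingers measure 114 mm over their backs; the gripper's body (76 mm by 85 mm) begins 54 mm behind the grasp point. The pads swing forward as they close: fully open they stand 13 mm farther back than shut.
Start: joints at [1.213, 0.241, 0.005, 1.335, 0, 1.571], TCP at [0.175, 0.468, 0.239] pointing down, gripper open.
Joint ranges: [-2.72, 2.72], [-1.05, 1.87], [-1.09, 1.28], [-1.99, 2.15], [-1.42, 1.44], [-3.14, 3.14]. Speed limits (rad/s): [2.79, 2.79, 3.14, 3.14, 3.14, 3.14].

### API

Orientations are given as a unit quaternion [x, y, z, w].
In Python, from workcell import status, viewer, bot gives the robot as it stands.
- The arm moves only by the tool servo_tool, never from a script. Its argument "commands" is a list of rows, each a list of 5 numbers: the finger opening in mm, from 0 to 85.4, then the shift along the tool's x, y, z in mm, then the turn about the tool's z in rad. A call has 1 to 20 rows; each row shifts and turns the commanded pose from where the row before left it, along the tool's axes as they then stand; what a row does not reach is not made up. A row lasts 1/8 s, in which the tool goes at most 62.5 mm and 10.7 degrees, less where a joint would pass 70% of its speed; a pose out of reach is approached as far as the arm can. A call is refused whole if a number of a shift passes 62.5 or a number of a turn 0.188, either way. A call with a gripper value outside its range is refused whole. The fingers move at their own pace and stop on an object; the grip force is fixed at half the most. Time passes only in rows, so rows that do not move let the fingers close. It gives the time, the measured TCP pose, the force, the opening and the grip force at its end, in the units of the state.
- status.get_obs(): the state, without advancing time (a new reading comes with each control period).
- viewer.camera(name): name is "scene" or "top" or "wrist"; returns (picture, depth): 400x640x3 uint8, red, green, blue; 400x640 float32, m along the optical axis (not along the pixel's ray), 0 where there is no reading.
- viewer.get_calibration(name): a dict with "camera_matrix" (3x3 intrinsics, pixels), "distortion" ([k1, k2, p1, p2, k3] as OpenCV has them; the pictures are not rectified), "R" (3x3) and "t" (3): a world point X has camera coordinates R X + t; the wrist camera has in their place "T_tool_cam" (4x4, takes a point from camera to tool coordinates, whose origin is the TCP and whose axes are the flange's). Camera axes: x right, y down, z forward; pixel columns grow to the right and rows downward; lengths in m; the calibration is good to about 2 mm. A picture is of the moment at which its call begins: read the wrist's pose just before it. get_calibration takes no time and is no camera call.
- bot.job_done(): hands the job in; it is judged then, once.
Trained networks look in the newest picture that a camera, given by its name, has taken for a name from the list of things; names that differ only in an ending like _2 or _b are one class to them, and where a whole thing is asked for, a point or a joint stands for the part that bears it (a point fixed in the world has none). Each returns a list of dicts, best first, with "p" (0 to 1); they miss things now and then, are a little off and sometimes report something else, mostly with a low value. They report only what shows in the picture. A call takes as long as a camera call.
- viewer.masks_of(camera, label): "mask" (400x640 bool, what is visible of it) and "pixel" ([row, column] in pixels, amid what is visible of it).
- viewer.spot_point(camera, label): "pixel" ([row, column] in pixels: a listed point, or the origin of a listed thing).
The state is a dict: "clock": time; "joint_pos": joint angles; "joint_vel": joint speeds; "tau": joint torques, N m; "eef_pos": TCP position; "tool_rot": TCP orientation; "ft_force": force on the tool from outside, world axes, zero at the start; "ft_torque": the same for the moment, N m; "grip_width": finger opening in m; "grasp_force": force on a finger pad.
Only numpy, scipy, OpenCV 4.12 (cv2) and the standard library are available. Lean on these libraries where they do the work, as an engineer would, in place of code of your own. Each camera call takes 0.05 s, during which the arm holds its last target. There are 200 camera calls.

### The job

Get the little disc press ready: first check that its slide runs freely by drawing it all the way out to its stop and then pushing it all the way home, so the disc blank sits under the press. Then wind the crank clockwise, as many whole turns as it takes, until the shoe is down on the blank and the spindle's cross hole lines up with the lock bolt, and push the bolt fully home through the spindle. Leave everything else on the bench as it is, and let go of the press at the end.

Things in the scene. Friction and masses are not known exactly. Their poses are not given: they have to be found in the camera images.
- press: Fixed press: plywood board 220 x 430 mm (y -115 to +315 mm) with a steel portal: posts at x = -85 and +85 mm, beam 56 mm wide along x, top z = 150 mm. Origin on the bench below the spindle's axis, z up. The slide runs along y, out to +y. The bolt lies along x at y = 0, z = 170 mm on the beam's +x end and goes home towards -x; its guide blocks reach x = 66 mm, z = 188 mm.
- slide (a joint): Aluminium slide carrying the glued-up wooden disc blank (84 mm across, top at z = 79 mm): m of travel, 0 = fully home under the press, growing towards the press's +y to 0.110 = fully out; a stop at each end. It starts part way and resists with about 3 N.
- slide_handle (a point): Centre of the grip on the slide's handle, an upright aluminium paddle at its +y end: 40 mm wide along the press's x, 14 mm thick along y, from z = 34 to 100 mm; this point is 85 mm above the bench, at x = 0, y = 160 mm (slide home) of the press. Pinch it from above across its thickness.
- crank (a joint): Spindle and crank: rad, counter-clockwise from above positive, whole turns counted, range -0.6 to 13.8. 12 mm a turn; clockwise lowers. At 0 the hole is in line with the bolt, the shoe's rubber face just down on the blank and the crank arm points to the press's -x, away from the bolt's handle. Starts one to two turns up. Stays where left; 2 N at the handle turns it.
- spindle_hole (a point): Centre of the cross hole, 14 x 14 mm, right through the 32 mm spindle along the crank arm's line; on the spindle's axis, 170 mm above the bench when lined up. It lets the bolt pass freely within about 0.18 rad of the lined-up angle (the round nose centres it from up to 0.4 rad); half a turn or a whole turn away it is too high.
- crank_grip (a point): Centre of the crank's upright wooden handle, a round sleeve 22 mm across, 48 mm tall, that spins freely, so it can be held without turning the wrist. 55 mm from the spindle's axis. This point is 28 mm above the crank arm (12 mm thick) and 20 mm below the sleeve's top; 236 mm above the bench with the crank at 0, 1.91 mm higher for each rad.
- bolt (a joint): Steel lock bolt, 10 mm rod with round nose: m of travel, 0 = fully withdrawn, growing towards the press's -x into the spindle, 0.046 = fully home against its stop. Resists with about 2 N and stays where it is left. The spindle blocks it at about 0.008 if the hole is not in line.
- bolt_handle (a point): Grip point of the bolt's upright round handle: a pin 16 mm across, from the rod up to z = 215 mm, with a black ball 20 mm across on top (ball centre z = 220 mm). This point is on its centre line, 207 mm above the bench, at press x = 134 mm when withdrawn, 88 mm when home, y = 0.
- disc: Bystander: loose wooden disc, 84 mm across, 30 mm high, lying flat; origin at the centre of its underside.
- glue: Bystander: glue bottle, 56 mm across, 150 mm tall, standing; origin at the centre of its underside.
- driver: Bystander: screwdriver lying beyond the outer end of the press board; its origin is on the underside, its length along its x.
- offcut: Bystander: wood offcut 50 x 100 x 25 mm; origin at the centre of its underside.
- mallet: Bystander: hammer lying to the right of the press; origin on its underside.

How it is judged:
On the way, in this order (a step that is already met when the one before it is completed fails the run):
1. the slide is drawn all the way out to its stop (value of joint slide above 0.104 m), for 0.1 s.
2. the slide is pushed all the way home (value of joint slide below 0.005 m), for 0.1 s.
3. the spindle's cross hole is in line with the bolt (value of joint crank between -0.3 and 0.3 rad), for 0.2 s.
At the end, for the whole second after the job is handed in: The slide is home within 6 mm, the spindle stands within 0.3 rad of the lined-up angle (on the right turn), the bolt is within 4 mm of fully home through it, and nothing moves (all of step 3 and value of joint slide below 0.006 m and value of joint bolt above 0.042 m and velocity of joint bolt between -0.01 and 0.01 m/s and velocity of joint crank between -0.1 and 0.1 rad/s); the robot touches nothing.
It fails at once if a bystander is moved more than 40 mm (distance of any of disc, glue, driver, offcut, mallet from where it was at the start of the episode above 0.04 m).
It also fails if it takes over 64 s, if anything falls off the work surface, if the arm or the gripper's body presses on something with over 40 N, if the wrist force passes 120 N, or if a joint passes its speed limit or range.

## Working session

There is one attempt and no reset: what is moved stays moved. The work goes in short steps, Python scripts to look and compute and a tool call to move; the robot and the scene stay as the last step left them, time stands still between calls to the robot, and variables do not carry over. Pictures are saved under pics/ and viewed, at most 10 in all, crops included, and the job is handed in when it is done.

Besides the shell and the picture viewer there is one more tool, called after ">>>" as a command line: name --pt "numbers of a row" for each row, then --argument value for the rest. servo_tool: Moves the arm, as the interface text tells. Its arguments: {"type":"object","properties":{"commands":{"type":"array"}},"required":["commands"]}

```bash
mkdir -p pics; cat > h.py <<'E'
import numpy as np, cv2
from workcell import status, viewer, bot
from scipy.spatial.transform import Rotation as Ro
def cam(n):
    o=status.get_obs(); im,d=viewer.camera(n); c=viewer.get_calibration(n)
    if 'T_tool_cam' in c:
        T=np.eye(4);T[:3,:3]=Ro.from_quat(o['tool_rot']).as_matrix();T[:3,3]=o['eef_pos'];T=T@np.array(c['T_tool_cam'])
    else:
        T=np.eye(4);T[:3,:3]=np.array(c['R']).T;T[:3,3]=-T[:3,:3]@np.array(c['t'])
    return im,d,c,T
def ray(c,T,px):
    u=cv2.undistortPoints(np.array([[[px[1],px[0]]]],float),np.array(c['camera_matrix']),np.array(c['distortion'],float))[0,0]
    return T[:3,3],T[:3,:3]@np.array([u[0],u[1],1])
def atz(c,T,px,z):
    o,r=ray(c,T,px); return o+r*(z-o[2])/r[2]
def atd(c,T,d,px):
    o,r=ray(c,T,px); p=np.round(px).astype(int); return o+r*d[p[0],p[1]]
def save(im,n): cv2.imwrite('pics/'+n,im[:,:,::-1])
E
python3 - <<'E'
from h import *
for n in ('top','scene'):
    im,d,c,T=cam(n); save(im,n+'0.png')
    print(n,T[:3,3])
    for l in ('slide_handle','crank_grip','bolt_handle','spindle_hole','press','disc','glue','driver','offcut','mallet'):
        r=viewer.spot_point(n,l)
        for q in r[:2]: print(l,round(q['p'],2),np.round(q['pixel']),atd(c,T,d,q['pixel']).round(3))
o=status.get_obs();print(o['clock'],o['tool_rot'],o['eef_pos'])
E
```

```text
top [ 0.363528   -0.08137701  1.59926282]
slide_handle 0.68 [221. 255.] [0.519 0.121 0.098]
crank_grip 0.7 [204. 310.] [ 0.559 -0.073  0.267]
crank_grip 0.59 [182. 266.] [ 0.364 -0.081  1.599]
bolt_handle 0.61 [219. 435.] [ 0.553 -0.541  0.02 ]
bolt_handle 0.58 [177. 314.] [ 0.704 -0.084  0.002]
spindle_hole 0.65 [221. 313.] [ 0.509 -0.084  0.225]
press 0.8 [224. 310.] [ 0.499 -0.077  0.226]
disc 0.75 [179. 265.] [0.686 0.099 0.023]
disc 0.53 [222. 206.] [ 0.518  0.319 -0.006]
glue 0.64 [182. 346.] [ 0.668 -0.2    0.095]
driver 0.51 [221. 208.] [ 0.521  0.31  -0.004]
offcut 0.86 [230. 360.] [ 0.502 -0.263  0.024]
offcut 0.43 [223. 315.] [ 0.503 -0.093  0.226]
mallet 0.64 [218. 436.] [ 0.558 -0.545  0.022]
scene [1.01490402 0.48659042 1.28769019]
slide_handle 0.7 [241. 376.] [0.536 0.126 0.098]
slide_handle 0.42 [179. 339.] [ 0.532 -0.077  0.223]
crank_grip 0.81 [178. 333.] [ 0.568 -0.063  0.275]
spindle_hole 0.7 [180. 340.] [ 0.535 -0.069  0.228]
press 0.89 [210. 337.] [ 0.556 -0.054  0.081]
disc 0.7 [269. 340.] [0.671 0.108 0.027]
glue 0.69 [209. 277.] [ 0.716 -0.193  0.072]
glue 0.56 [140. 264.] [ 0.559 -0.532  0.015]
driver 0.78 [286. 415.] [0.516 0.305 0.025]
driver 0.62 [140. 267.] [ 0.54  -0.54  -0.005]
offcut 0.86 [177. 311.] [ 0.523 -0.255  0.026]
offcut 0.43 [209. 339.] [ 0.547 -0.053  0.081]
mallet 0.74 [139. 262.] [ 0.563 -0.54   0.019]
1.1 [ 1.77907965e-01  9.84047131e-01  5.12226581e-06 -1.05744042e-05] [0.17508385 0.46835179 0.23929863]
```

View pictures.

```bash
python3 - <<'E'
import cv2
a=cv2.imread('pics/top0.png')[120:300,170:470]; b=cv2.imread('pics/scene0.png')[100:320,220:480]
cv2.imwrite('pics/t1.png',cv2.resize(a,None,fx=2.6,fy=2.6,interpolation=2)); cv2.imwrite('pics/s1.png',cv2.resize(b,None,fx=2.7,fy=2.7,interpolation=2))
E
```

```text
(no output)
```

View pics/t1.png

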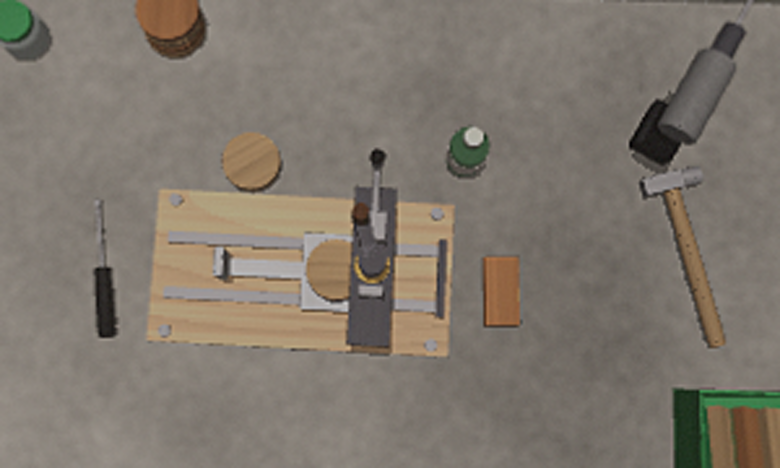

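View pics/s1.png

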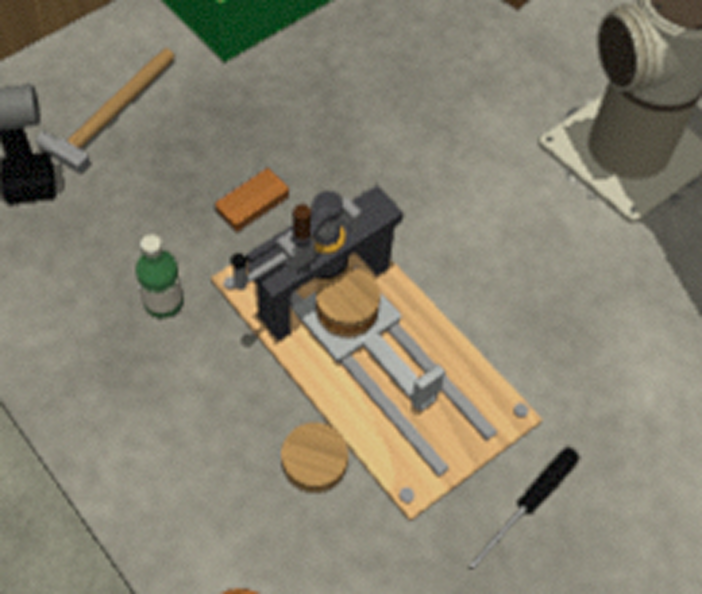

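```bash
python3 - <<'E'
from h import *
im,d,c,T=cam('top')
cr=np.array([[160,190],[453,205],[448,356],[148,341]])/2.6+[170,120]
dep=d
# board height from depth near a board spot
print(atd(c,T,d,(130/1+90,170+190/2.6)))
P=[atz(c,T,(p[1],p[0]),0.018)[:2] for p in cr]; P=np.array(P);print(P.round(3))
M=np.array([[.11,.315],[.11,-.115],[-.11,-.115],[-.11,.315]])
a=M-M.mean(0);b=P-P.mean(0)
yaw=np.arctan2((a[:,0]*b[:,1]-a[:,1]*b[:,0]).sum(),(a*b).sum())
R=np.array([[np.cos(yaw),-np.sin(yaw)],[np.sin(yaw),np.cos(yaw)]])
o=P.mean(0)-R@M.mean(0);print('yaw',yaw,'o',o,'res',(P-(M@R.T+o)).round(3))
f=lambda x,y:(np.array([x,y],float)/2.6+[170,120])[::-1]
for n,p,z in(('ball',f(377,157),.225),('grip',f(361,213),.274),('hand',f(222,263),.1),('hub',f(372,262),.24)):
    w=atz(c,T,p,z); print(n,w.round(3),'press',(R.T@(w[:2]-o)).round(3),atd(c,T,d,p).round(3))
im,d,c,T=cam('scene')
f=lambda x,y:(np.array([x,y],float)/2.7+[220,100])[::-1]
for n,p,z in(('ball',f(238,260),.22),('grip',f(301,211),.27),('hand',f(428,380),.1),):
    w=atz(c,T,p,z); print(n,w.round(3),'press',(R.T@(w[:2]-o)).round(3),atd(c,T,d,p).round(3))
E
```

```text
[0.52821327 0.17578501 0.01484439]
[[ 0.628  0.224]
 [ 0.619 -0.201]
 [ 0.402 -0.198]
 [ 0.411  0.228]]
yaw -0.02067081172006676 o [ 0.51295952 -0.08663671] res [[-0.001 -0.002]
 [-0.001  0.003]
 [ 0.001  0.001]
 [ 0.001 -0.002]]
ball [ 0.645 -0.088  0.225] press [0.132 0.002] [ 0.644 -0.088  0.227]
grip [ 0.565 -0.07   0.274] press [0.051 0.018] [ 0.565 -0.07   0.271]
hand [0.517 0.118 0.1  ] press [-0.001  0.205] [0.517 0.119 0.098]
hub [ 0.509 -0.085  0.24 ] press [-0.004  0.001] [ 0.51  -0.085  0.227]
ball [ 0.649 -0.087  0.22 ] press [0.136 0.003] [ 0.652 -0.083  0.228]
grip [ 0.569 -0.068  0.27 ] press [0.056 0.019] [ 0.572 -0.065  0.276]
hand [0.53  0.131 0.1  ] press [0.012 0.218] [0.53  0.131 0.1  ]
```

>>> servo_tool --pt "60 0 0 0 -0.1685" --pt "60 0 0 0 -0.1685" --pt "60 -43.6 -42.7 2 0" --pt "60 -43.6 -42.7 2 0" --pt "60 -43.6 -42.7 2 0" --pt "60 -43.6 -42.7 2 0" --pt "60 -43.6 -42.7 2 0" --pt "60 -43.6 -42.7 2 0" --pt "60 -43.6 -42.7 2 0" --pt "60 -43.6 -42.7 2 0" --pt "60 0 0 0 0" --pt "60 0 0 0 0"

```text
clock: 2.7
eef_pos: [0.5164, 0.1194, 0.223]
tool_rot: [0.011, 1.0, 0.0, -0.001]
ft_force: [-0.0, -0.3, 0.2]
grip_width: 0.0596
grasp_force: 0.0
```

```bash
python3 - <<'E'
from h import *
im,d,c,T=cam('wrist'); save(im,'w1.png')
for l in ('slide_handle','crank_grip','bolt_handle'):
    for q in viewer.spot_point('wrist',l)[:1]: print(l,q['p'],q['pixel'],atd(c,T,d,q['pixel']).round(4))
for q in viewer.masks_of('wrist','slide_handle')[:1]: print(q['p'],q['pixel'],atd(c,T,d,q['pixel']).round(4))
E
```

```text
slide_handle 0.93 [200.6, 324.6] [0.5216 0.1236 0.101 ]
0.92 [181.9, 184.2] [ 0.5077 -0.0041  0.0787]
```

View pics/w1.png

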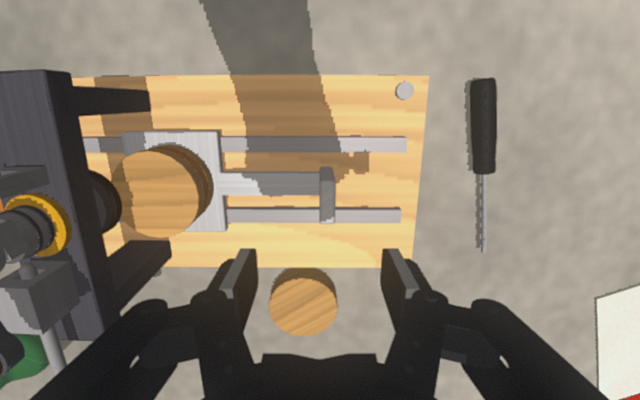

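>>> servo_tool --pt "50 -3 3 50 0" --pt "50 0 0 50 0" --pt "50 0 0 49 0" --pt "50 0 0 0 0" --pt "0 0 0 0 0" --pt "0 0 0 0 0" --pt "0 0 0 0 0" --pt "0 0 0 0 0" --pt "0 0 0 0 0"

```text
clock: 4.08
eef_pos: [0.5218, 0.1237, 0.0772]
tool_rot: [0.01, 1.0, 0.001, 0.003]
ft_force: [-1.0, 2.7, 6.5]
grip_width: 0.013
grasp_force: 59.2
```

>>> servo_tool --pt "0 0 15 0 0" --pt "0 0 18 0 0" --pt "0 0 15 0 0" --pt "0 0 7 0 0" --pt "0 0 4 0 0" --pt "0 0 2 0 0" --pt "0 0 0 0 0"

```text
clock: 4.95
eef_pos: [0.5234, 0.1834, 0.0772]
tool_rot: [0.011, 1.0, 0.0, 0.003]
ft_force: [0.7, -1.6, 7.0]
grip_width: 0.0126
grasp_force: 59.4
```

>>> servo_tool --pt "0 0 2 0 0" --pt "0 0 2 0 0" --pt "0 0 1 0 0" --pt "0 0 0 0 0"

```text
clock: 5.45
eef_pos: [0.5234, 0.1867, 0.0772]
tool_rot: [0.011, 1.0, -0.001, 0.003]
ft_force: [0.1, -6.4, 8.0]
grip_width: 0.0131
grasp_force: 59.5
```

>>> servo_tool --pt "0 0 2 0 0" --pt "0 0 2 0 0" --pt "0 0 0 0 0" --pt "0 0 0 0 0"

```text
clock: 5.95
eef_pos: [0.5234, 0.1867, 0.0772]
tool_rot: [0.013, 1.0, -0.005, 0.003]
ft_force: [0.9, -18.1, 10.4]
grip_width: 0.0131
grasp_force: 59.9
```

>>> servo_tool --pt "0 0 -10 0 0" --pt "0 0 -18 0 0" --pt "0 0 -20 0 0" --pt "0 0 -20 0 0" --pt "0 0 -20 0 0" --pt "0 0 -14 0 0" --pt "0 0 -6 0 0" --pt "0 0 -4 0 0" --pt "0 0 -3 0 0" --pt "0 0 0 0 0" --pt "0 0 0 0 0"

```text
clock: 7.32
eef_pos: [0.5207, 0.0779, 0.0772]
tool_rot: [0.011, 1.0, 0.001, 0.003]
ft_force: [-1.2, 1.3, 7.0]
grip_width: 0.0127
grasp_force: 60.1
```

>>> servo_tool --pt "0 0 -2 0 0" --pt "0 0 -2 0 0" --pt "0 0 -2 0 0" --pt "0 0 0 0 0" --pt "0 0 0 0 0"

```text
clock: 7.95
eef_pos: [0.5207, 0.0766, 0.0773]
tool_rot: [0.009, 1.0, 0.005, 0.003]
ft_force: [-2.3, 16.2, 6.0]
grip_width: 0.0134
grasp_force: 60.2
```

>>> servo_tool --pt "0 0 2.5 0 0" --pt "50 0 0 0 0" --pt "50 0 0 0 0" --pt "50 0 0 0 0" --pt "50 0 0 -30 0" --pt "50 0 0 -60 0" --pt "50 0 0 -60 0" --pt "50 0 0 -60 0" --pt "50 0 0 -60 0" --pt "50 -20 -50 0 0" --pt "50 -20 -50 0 0" --pt "50 0 -40 0 0" --pt "50 0 0 0 0" --pt "50 0 0 0 0"

```text
clock: 9.7
eef_pos: [0.5557, -0.0669, 0.344]
tool_rot: [0.011, 1.0, 0.0, -0.0]
ft_force: [-0.0, 0.4, -0.2]
grip_width: 0.0499
grasp_force: 0.0
```

```bash
python3 - <<'E'
from h import *
im,d,c,T=cam('wrist'); save(im,'w2.png')
for l in ('crank_grip','bolt_handle','spindle_hole','slide_handle'):
    for q in viewer.spot_point('wrist',l)[:1]: print(l,q['p'],q['pixel'],atd(c,T,d,q['pixel']).round(4))
for q in viewer.masks_of('wrist','crank_grip')[:1]: print(q['p'],q['pixel'],atd(c,T,d,q['pixel']).round(4))
E
```

```text
crank_grip 0.92 [228.2, 318.8] [ 0.5638 -0.0677  0.2763]
bolt_handle 0.85 [281.8, 301.2] [ 0.6416 -0.086   0.2181]
spindle_hole 0.98 [145.5, 300.1] [ 0.5133 -0.0813  0.2269]
slide_handle 0.72 [244.4, 230.9] [ 0.4802 -0.0657  0.4797]
0.72 [176.1, 309.4] [ 0.538  -0.0747  0.228 ]
```

View pics/w2.png

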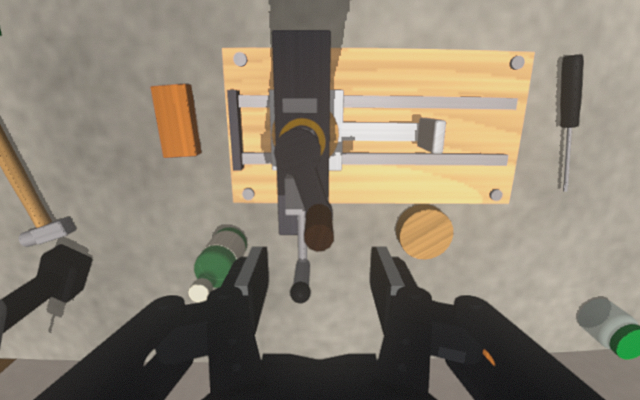

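>>> servo_tool --pt "50 -10.5 0 20 0" --pt "50 0 0 40 0" --pt "50 0 0 37 0" --pt "50 0 0 0 0" --pt "0 0 0 0 0" --pt "0 0 0 0 0" --pt "0 0 0 0 0" --pt "0 0 0 0 0" --pt "0 0 0 0 0"

```text
clock: 11.12
eef_pos: [0.5676, -0.0671, 0.2498]
tool_rot: [0.01, 1.0, -0.0, 0.002]
ft_force: [-1.1, 0.8, 6.6]
grip_width: 0.0205
grasp_force: 58.6
```

```bash
cat > wind.py <<'E'
import sys,numpy as np
# args: psi0 dpsi n
p0,dp,n=float(sys.argv[1]),float(sys.argv[2]),int(sys.argv[3])
r=float(sys.argv[4]) if len(sys.argv)>4 else 55
a=p0+dp*np.arange(n+1); P=r*np.c_[np.cos(a),np.sin(a)]; P=np.round(np.diff(np.round(P,1),axis=0),1)
print([[0,-round(x,1)+0.0,round(y,1),round(-dp*1.91,2),0] for x,y in P.tolist()],'end',a[-1])
E
python3 - <<'E'
from h import *
o=status.get_obs(); p=o['eef_pos'];C=np.array([.513,-.083]);y=-.022
v=np.array([[np.cos(y),np.sin(y)],[-np.sin(y),np.cos(y)]])@(np.array(p[:2])-C);print(p,v,np.hypot(*v),np.arctan2(v[1],v[0]),o['grip_width'],o['ft_force'])
E
python3 wind.py 0.3 -0.2 8
```

```text
[ 0.56760741 -0.06713834  0.24982245] [0.05424527 0.01705909] 0.05686441176921213 0.30468832818607183 0.020477596523275687 [-1.12600828  0.7656439   6.64538516]
[[0, -2.2, -10.8, 0.38, 0], [0, 0.0, -11.0, 0.38, 0], [0, 2.2, -10.8, 0.38, 0], [0, 4.2, -10.1, 0.38, 0], [0, 6.2, -9.0, 0.38, 0], [0, 7.9, -7.7, 0.38, 0], [0, 9.3, -5.9, 0.38, 0], [0, 10.2, -4.0, 0.38, 0]] end -1.3
```

>>> servo_tool --pt "0 -2.2 -10.8 0.38 0" --pt "0 0 -11 0.38 0" --pt "0 2.2 -10.8 0.38 0" --pt "0 4.2 -10.1 0.38 0" --pt "0 0 0 0 0"

```text
clock: 11.75
eef_pos: [0.5624, -0.111, 0.2483]
tool_rot: [0.011, 1.0, -0.001, 0.003]
ft_force: [0.3, -2.9, 5.5]
grip_width: 0.0206
grasp_force: 58.7
```

```bash
python3 - <<'E'
from h import *
o=status.get_obs(); p=o['eef_pos'];C=np.array([.513,-.083]);y=-.022
v=np.array([[np.cos(y),np.sin(y)],[-np.sin(y),np.cos(y)]])@(np.array(p[:2])-C);print(p,v,np.hypot(*v),np.arctan2(v[1],v[0]),o['grip_width'],o['ft_force'])
E
python3 wind.py -0.5 -0.2 16
```

```text
[ 0.56244922 -0.11102485  0.24825038] [ 0.05005375 -0.02693028] 0.056838522017628804 -0.49360455693993854 0.020552783558529873 [ 0.30336314 -2.88801529  5.51374032]
[[0, 6.2, -9.0, 0.38, 0], [0, 7.9, -7.7, 0.38, 0], [0, 9.3, -5.9, 0.38, 0], [0, 10.2, -4.0, 0.38, 0], [0, 10.8, -1.9, 0.38, 0], [0, 11.0, 0.4, 0.38, 0], [0, 10.7, 2.5, 0.38, 0], [0, 10.0, 4.5, 0.38, 0], [0, 8.8, 6.5, 0.38, 0], [0, 7.5, 8.1, 0.38, 0], [0, 5.6, 9.4, 0.38, 0], [0, 3.7, 10.3, 0.38, 0], [0, 1.6, 10.9, 0.38, 0], [0, -0.7, 11.0, 0.38, 0], [0, -2.8, 10.6, 0.38, 0], [0, -4.9, 9.8, 0.38, 0]] end -3.7
```

Forces are low; continue in half-turn steps.

>>> servo_tool --pt "0 6.2 -9.0 0.38 0" --pt "0 7.9 -7.7 0.38 0" --pt "0 9.3 -5.9 0.38 0" --pt "0 10.2 -4.0 0.38 0" --pt "0 10.8 -1.9 0.38 0" --pt "0 11.0 0.4 0.38 0" --pt "0 0 0 0 0"

```text
clock: 12.62
eef_pos: [0.5054, -0.1374, 0.2459]
tool_rot: [0.011, 1.0, -0.001, 0.002]
ft_force: [-2.0, -1.4, 8.7]
grip_width: 0.0205
grasp_force: 58.8
```

>>> servo_tool --pt "0 10.7 2.5 0.38 0" --pt "0 10.0 4.5 0.38 0" --pt "0 8.8 6.5 0.38 0" --pt "0 7.5 8.1 0.38 0" --pt "0 5.6 9.4 0.38 0" --pt "0 3.7 10.3 0.38 0" --pt "0 1.6 10.9 0.38 0" --pt "0 0 0 0 0"

```text
clock: 13.62
eef_pos: [0.4599, -0.0827, 0.2432]
tool_rot: [0.01, 1.0, 0.0, 0.003]
ft_force: [0.7, 1.3, 7.4]
grip_width: 0.021
grasp_force: 59.0
```

```bash
python3 - <<'E'
from h import *
o=status.get_obs(); p=o['eef_pos'];C=np.array([.513,-.083]);y=-.022
v=np.array([[np.cos(y),np.sin(y)],[-np.sin(y),np.cos(y)]])@(np.array(p[:2])-C);print(p,v,np.hypot(*v),np.arctan2(v[1],v[0]),o['grip_width'],o['ft_force'])
E
python3 wind.py -3.1 -0.2 16
```

```text
[ 0.45993521 -0.08269435  0.24317387] [-0.05305867 -0.00086176] 0.05306567127720993 -3.125352460700642 0.020968863066108533 [0.70951591 1.29692428 7.38703919]
[[0, -0.7, 11.0, 0.38, 0], [0, -2.8, 10.6, 0.38, 0], [0, -4.9, 9.8, 0.38, 0], [0, -6.7, 8.7, 0.38, 0], [0, -8.3, 7.2, 0.38, 0], [0, -9.6, 5.4, 0.38, 0], [0, -10.4, 3.4, 0.38, 0], [0, -10.9, 1.2, 0.38, 0], [0, -11.0, -1.0, 0.38, 0], [0, -10.5, -3.1, 0.38, 0], [0, -9.7, -5.1, 0.38, 0], [0, -8.5, -7.0, 0.38, 0], [0, -6.9, -8.5, 0.38, 0], [0, -5.1, -9.7, 0.38, 0], [0, -3.1, -10.6, 0.38, 0], [0, -0.9, -10.9, 0.38, 0]] end -6.300000000000001
```

>>> servo_tool --pt "0 -0.7 11.0 0.38 0" --pt "0 -2.8 10.6 0.38 0" --pt "0 -4.9 9.8 0.38 0" --pt "0 -6.7 8.7 0.38 0" --pt "0 -8.3 7.2 0.38 0" --pt "0 -9.6 5.4 0.38 0" --pt "0 -10.4 3.4 0.38 0" --pt "0 -10.9 1.2 0.38 0" --pt "0 0 0 0 0"

```text
clock: 14.75
eef_pos: [0.5166, -0.0281, 0.2401]
tool_rot: [0.011, 1.0, -0.001, 0.003]
ft_force: [1.1, -2.8, 6.2]
grip_width: 0.0205
grasp_force: 59.0
```

>>> servo_tool --pt "0 -11.0 -1.0 0.38 0" --pt "0 -10.5 -3.1 0.38 0" --pt "0 -9.7 -5.1 0.38 0" --pt "0 -8.5 -7.0 0.38 0" --pt "0 -6.9 -8.5 0.38 0" --pt "0 -5.1 -9.7 0.38 0" --pt "0 -3.1 -10.6 0.38 0" --pt "0 -0.9 -10.9 0.38 0" --pt "0 0 0 0 0"

```text
clock: 15.88
eef_pos: [0.57, -0.0856, 0.2372]
tool_rot: [0.011, 1.0, -0.001, 0.003]
ft_force: [0.5, -1.7, 6.7]
grip_width: 0.0207
grasp_force: 59.0
```

```bash
python3 - <<'E'
from h import *
o=status.get_obs(); p=o['eef_pos'];C=np.array([.515,-.083]);y=-.022
v=np.array([[np.cos(y),np.sin(y)],[-np.sin(y),np.cos(y)]])@(np.array(p[:2])-C);print(p,v,np.hypot(*v),np.arctan2(v[1],v[0]),o['grip_width'],o['ft_force'])
E
python3 wind.py -6.3 -0.195 16
```

```text
[ 0.56995366 -0.08555548  0.2371569 ] [ 0.05499658 -0.00134598] 0.055013043278501275 -0.024468932482182897 0.020744389795438634 [ 0.46948668 -1.72061298  6.67385073]
[[0, 1.2, -10.7, 0.37, 0], [0, 3.3, -10.2, 0.37, 0], [0, 5.2, -9.3, 0.37, 0], [0, 6.9, -8.2, 0.37, 0], [0, 8.3, -6.7, 0.37, 0], [0, 9.5, -5.0, 0.37, 0], [0, 10.3, -3.0, 0.37, 0], [0, 10.6, -1.0, 0.37, 0], [0, 10.7, 1.1, 0.37, 0], [0, 10.2, 3.2, 0.37, 0], [0, 9.4, 5.0, 0.37, 0], [0, 8.3, 6.8, 0.37, 0], [0, 6.8, 8.3, 0.37, 0], [0, 5.1, 9.4, 0.37, 0], [0, 3.1, 10.3, 0.37, 0], [0, 1.1, 10.6, 0.37, 0]] end -9.42
```

>>> servo_tool --pt "0 1.2 -10.7 0.37 0" --pt "0 3.3 -10.2 0.37 0" --pt "0 5.2 -9.3 0.37 0" --pt "0 6.9 -8.2 0.37 0" --pt "0 8.3 -6.7 0.37 0" --pt "0 9.5 -5.0 0.37 0" --pt "0 10.3 -3.0 0.37 0" --pt "0 10.6 -1.0 0.37 0" --pt "0 0 0 0 0"

```text
clock: 17.0
eef_pos: [0.5124, -0.1382, 0.2341]
tool_rot: [0.011, 1.0, -0.001, 0.002]
ft_force: [-2.0, -1.3, 7.9]
grip_width: 0.0206
grasp_force: 58.9
```

>>> servo_tool --pt "0 10.7 1.1 0.37 0" --pt "0 10.2 3.2 0.37 0" --pt "0 9.4 5.0 0.37 0" --pt "0 8.3 6.8 0.37 0" --pt "0 6.8 8.3 0.37 0" --pt "0 5.1 9.4 0.37 0" --pt "0 3.1 10.3 0.37 0" --pt "0 1.1 10.6 0.37 0" --pt "0 0 0 0 0" --pt "0 0 0 0 0"

```text
clock: 18.25
eef_pos: [0.46, -0.0808, 0.2311]
tool_rot: [0.01, 1.0, 0.0, 0.002]
ft_force: [-0.4, 1.8, 7.4]
grip_width: 0.0206
grasp_force: 58.9
```

```bash
python3 - <<'E'
from h import *
o=status.get_obs(); p=o['eef_pos'];C=np.array([.515,-.083]);y=-.022
v=np.array([[np.cos(y),np.sin(y)],[-np.sin(y),np.cos(y)]])@(np.array(p[:2])-C);print(p,v,np.hypot(*v),np.arctan2(v[1],v[0]),o['grip_width'],o['ft_force'])
E
```

```text
[ 0.45996965 -0.08078076  0.23109651] [-0.05506585  0.00100814] 0.05507507894014809 3.1232868388565658 0.020611229773727993 [-0.41461276  1.83619402  7.41544983]
```

>>> servo_tool --pt "45 0 0 0 0" --pt "45 0 0 0 0" --pt "45 0 0 0 0" --pt "45 0 0 -30 0" --pt "45 0 0 -45 0" --pt "45 -45 0 0 0" --pt "45 -50 0 0 0" --pt "45 -50 -0.8 0 0" --pt "45 -40 0 0 0" --pt "45 0 0 0 0" --pt "45 0 0 0 0"

```text
clock: 19.62
eef_pos: [0.6429, -0.0861, 0.303]
tool_rot: [0.01, 1.0, 0.0, -0.001]
ft_force: [0.1, 0.6, -0.7]
grip_width: 0.045
grasp_force: 0.0
```

```bash
python3 - <<'E'
from h import *
im,d,c,T=cam('wrist'); save(im,'w3.png')
for l in ('crank_grip','bolt_handle','spindle_hole'):
    for q in viewer.spot_point('wrist',l)[:1]: print(l,q['p'],q['pixel'],atd(c,T,d,q['pixel']).round(4))
im,d,c,T=cam('top')
for l in ('crank_grip','bolt_handle','slide_handle','glue'):
    for q in viewer.spot_point('top',l)[:2]: print(l,q['p'],q['pixel'],atd(c,T,d,q['pixel']).round(4))
E
```

```text
bolt_handle 0.73 [216.9, 317.3] [ 0.6445 -0.0878  0.2299]
spindle_hole 0.47 [54.3, 176.2] [ 0.5066 -0.2567  0.0254]
slide_handle 0.48 [222.0, 270.9] [0.5206 0.0686 0.0461]
```

View pics/w3.png

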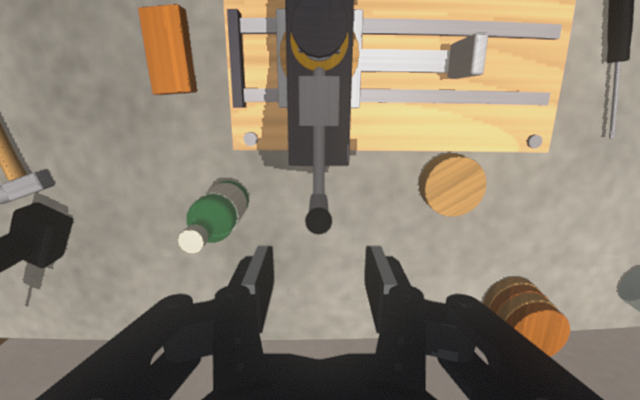

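>>> servo_tool --pt "45 -4 0 50 0" --pt "45 0 0 40 0" --pt "45 0 0 15 0" --pt "45 0 0 0 0" --pt "0 0 0 0 0" --pt "0 0 0 0 0" --pt "0 0 0 0 0" --pt "0 0 0 0 0" --pt "0 0 0 0 0"

```text
clock: 21.2
eef_pos: [0.6488, -0.0866, 0.2014]
tool_rot: [0.011, 1.0, -0.001, 0.002]
ft_force: [-0.5, -1.8, 5.9]
grip_width: 0.0168
grasp_force: 58.4
```

>>> servo_tool --pt "0 6 0 0 0" --pt "0 6 0 0 0" --pt "0 6 0 0 0" --pt "0 0 0 0 0"

```text
clock: 21.7
eef_pos: [0.6305, -0.0862, 0.2014]
tool_rot: [0.011, 1.0, -0.001, 0.002]
ft_force: [-0.5, -1.3, 7.6]
grip_width: 0.0168
grasp_force: 58.4
```

It passed the 8 mm block freely, so the hole is in line.

>>> servo_tool --pt "0 8 0 0 0" --pt "0 8 0 0 0" --pt "0 6 0 0 0" --pt "0 4 0 0 0" --pt "0 2 0 0 0" --pt "0 2 0 0 0" --pt "0 0 0 0 0" --pt "0 0 0 0 0"

```text
clock: 22.7
eef_pos: [0.6048, -0.0856, 0.2015]
tool_rot: [0.01, 1.0, -0.001, 0.006]
ft_force: [9.6, -1.4, 2.2]
grip_width: 0.017
grasp_force: 58.4
```

>>> servo_tool --pt "0 2 0 0 0" --pt "0 2 0 0 0" --pt "0 0 0 0 0" --pt "0 0 0 0 0"

```text
clock: 23.2
eef_pos: [0.6047, -0.0855, 0.2016]
tool_rot: [0.01, 1.0, -0.001, 0.01]
ft_force: [20.6, -1.8, -2.1]
grip_width: 0.017
grasp_force: 58.5
```

>>> servo_tool --pt "0 -5 0 0 0" --pt "40 0 0 0 0" --pt "40 0 0 0 0" --pt "40 0 0 0 0" --pt "40 0 0 -30 0" --pt "40 0 0 -50 0" --pt "40 0 0 -50 0" --pt "40 0 0 0 0" --pt "40 0 0 0 0"

```text
clock: 24.32
eef_pos: [0.6002, -0.0851, 0.3282]
tool_rot: [0.01, 1.0, 0.0, -0.0]
ft_force: [0.5, -0.6, -0.9]
grip_width: 0.0398
grasp_force: 0.0
```

```bash
python3 - <<'E'
from h import *
im,d,c,T=cam('wrist'); save(im,'w4.png')
for l in ('bolt_handle','spindle_hole','crank_grip'):
    for q in viewer.spot_point('wrist',l)[:1]: print(l,q['p'],q['pixel'],atd(c,T,d,q['pixel']).round(4))
E
```

```text
bolt_handle 0.96 [206.6, 319.0] [ 0.6026 -0.0856  0.2304]
crank_grip 0.88 [4.1, 324.7] [ 0.4702 -0.0794  0.2579]
```

View pics/w4.png

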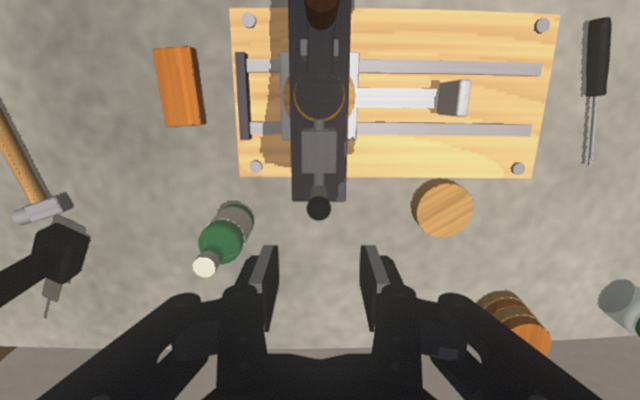

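```bash
python3 -c "
from workcell import bot
print(bot.job_done())"
```

```text
the job is handed in; nothing more can be done
None
```

The job is handed in, with no verdict returned. The slide went out to its stop and back home, the crank was wound down about 1.5 turns to the lined-up angle, and the bolt was pushed through the spindle to a hard stop (about 44 mm measured, 46 mm nominal). The gripper is clear of the press and no bystanders were disturbed.

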